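Put the breakfast board away and close its keeper

ROBOT

A 6-joint arm with a two-finger parallel gripper is mounted at the origin on the work surface. World frame = base frame: x ahead of the robot, y to its left, z up, the work surface at z = 0. Lengths are in m, angles in rad, forces in N, time in s.
With the tool pointing down it reaches from about 0.425 to 0.95 m from the base axis. Payload 3.5 kg.
Tool frame: the origin (TCP) lies between the finger pads; the fingertips stand 14 mm ahead of it and the grasp point (between the pads) lies 5 mm behind it; z points along the fingers, y is the line along which they close (so a half turn about z gives the same grasp; the last joint's range is limited). The gripper opens to 85 mm and grips with 20 to 120 N. Pads are 22 mm wide; open, the fingers measure 114 mm over their backs; the gripper's body (76 mm by 85 mm) begins 54 mm behind the grasp point. The pads swing forward as they close: fully open they stand 13 mm farther back than shut.
Start: joints at [-1.436, 0.286, 1.577, -0, 1.279, -0.15], TCP at [0.19, -0.648, 0.245] pointing down, gripper open.
Joint ranges: [-2.77, 2.77], [-0.9, 2.22], [0.21, 2.48], [-1.53, 4.67], [0.24, 2.81], [-2.84, 2.84]. Speed limits (rad/s): [2.79, 2.79, 3.14, 3.14, 3.14, 3.14].

INTERFACE

Orientations are given as a unit quaternion [x, y, z, w].
In Python, from plant import * gives the robot as it stands.
- The arm moves only by the tool step_arm, never from a script. Its argument "commands" is a list of rows, each an object of numbers: "gripper": the gripper's target within -1 to 1 (shut at 1, half-way at 0, fully open at -1); "x", "y", "z": the shift along the tool's x, y, z in mm; "spin": the turn about the tool's z in degrees. A call has exactly 10 rows; each row shifts and turns the commanded pose from where the row before left it, along the tool's axes as they then stand; what a row does not reach is not made up. A row lasts 1/10 s, in which the tool goes at most 50 mm and 8.59 degrees, less where a joint would pass 70% of its speed; a pose out of reach is approached as far as the arm can. A call with a gripper value outside its range is refused whole. The fingers move at their own pace and stop on an object; "force" is the grip in N (left out, the last holds). Time passes only in rows, so rows that do not move let the fingers close, or fill a call up. It gives the time, the measured TCP pose, the force, the opening and the grip force at its end, in the units of the state.
- get_state(): the state, without advancing time (a new reading comes with each control period).
- read_camera(name): name is "scene" or "top" or "wrist"; returns a dict with "color" (480x640x3 uint8, red, green, blue), "z_map" (480x640 float32, m along the optical axis (not along the pixel's ray), 0 where there is no reading), "fx", "fy", "cx", "cy" (pixels), "eye" and "attitude" of the camera in the world; the wrist camera has in their place "mount" (4x4, takes a point from camera to tool coordinates, whose origin is the TCP and whose axes are the flange's). Camera axes: x right, y up, looking along -z (the intrinsics and any distortion apply to the point x, -y, -z); pixel columns grow to the right and rows downward; lengths in m; the calibration is good to about 2 mm. A picture is of the moment at which its call begins: read the wrist's pose just before it.
- sign_off(): hands the job in; it is judged then, once.
The state is a dict: "time": time; "qpos": joint angles; "dq": joint speeds; "joint_efforts": joint torques, N m; "eef_pos": TCP position; "tcp_rot": TCP orientation; "contact_force": force on the tool from outside, world axes, zero at the start; "wrist_torque": the same for the moment, N m; "opening": opening from 0.0 (shut) to 1.0 (fully open); "finger_force": force on a finger pad.
Only numpy, scipy, OpenCV 4.12 (cv2) and the standard library are available. Lean on these libraries where they do the work, as an engineer would, in place of code of your own. Each camera call takes 0.05 s, during which the arm holds its last target. There are 200 camera calls.

TASK

Put the wooden breakfast board away: slide it, flat and narrow end first, into the slot of the low wooden board holder until it is fully home against the back. Then slide the holder's metal keeper by its black knob along to the end of its track, so that its tongue stands in front of the board, and leave the mug, jar and canister standing where they are.

Things in the scene. Friction and masses are not known exactly. Their poses are not given: they have to be found in the camera images.
- board: Loose plain wooden breakfast board, a flat slab 180 (its x) by 120 (its y) by 15 mm thick, about 0.26 kg, lying flat on the counter in front of the holder's mouth, a little askew and off to the keeper's side. Origin: centre of its underside; z up. Both ends are alike.
- holder: Low wooden board holder fixed to the counter, 180 deep (x), 213 wide (y -83 to 130), 28 mm high. Origin: on the counter, middle of the slot's mouth; x points into the slot, z up. The slot, open to the counter below, is 126 mm wide (y -63 to 63) and 20 mm high; its front corners are bevelled 12 mm to lead the board in. Roof 8 mm thick, its top at z = 28, front edge at x = 0.
- slot_back (a point): Middle of the slot's back stop, on the counter, at x = 168 mm, y = 0 in the holder's frame. The board fully home touches it: board centre at x = 78, y = 0, and a 12 mm lip of it (to x = -12) shows before the mouth.
- keeper (a joint): Travel of the metal keeper, m: 0 = parked open beside the mouth, 0.070 = closed. In the holder's frame it moves to -y; its centre is at y = 0.105 minus the value. Plate on the roof 30 mm wide in y, x -26 to 62, z 29 to 33; tongue hanging before the front, 30 mm wide, x -26 to -18, z 4 to 33, clear of a board that is home by 6 mm. Drags with about 1.5 N, stays where left.
- keeper_knob (a point): Centre of the top of the keeper's upright black knob, a cylinder 20 mm in diameter standing from z = 33 to 60 mm above the counter, at x = 36 mm in the holder's frame.
- mug: White mug, 80 mm in diameter, 95 mm high, bystander behind the holder. Origin: centre of its underside.
- canister: Round canister, 76 mm in diameter, 170 mm high, bystander behind the holder. Origin: centre of its underside.
- jar: Jar with a metal lid, 70 mm in diameter, 80 mm high, bystander beyond the board. Origin: centre of its underside.
Not all that is in view belongs to the job. There is more than one size of the board; the job needs the middle-sized.

How it is judged:
By the outcome, as a careful person would: the job done as asked, in the order asked, and still so for the second after the job is handed in, with the robot touching nothing.
It also fails if it takes over 64 s, if anything falls off the work surface, if the arm or the gripper's body presses on something with over 40 N, if the wrist force passes 120 N, or if a joint passes its speed limit or range.

## Working session

There is one attempt and no reset: what is moved stays moved. The work goes in short steps, Python scripts to look and compute and a tool call to move; the robot and the scene stay as the last step left them, time stands still between calls to the robot, and variables do not carry over. Pictures are saved under pics/ and viewed, at most 10 in all, crops included, and the job is handed in when it is done.

Besides the shell and the picture viewer there is one more tool, called after ">>>" as name(argument=value, ...), one argument or row to a line, values as JSON. step_arm: Moves the arm, as the interface text tells. Its arguments: {"type":"object","properties":{"commands":{"type":"array"},"force":{"type":"number"}},"required":["commands"]}

```bash
mkdir -p pics; cat > h.py <<'E'
from plant import *
import numpy as np, cv2
from scipy.spatial.transform import Rotation as R
def pts(c):
    z=c["z_map"];v,u=np.mgrid[:480,:640]
    return np.dstack([(u-c["cx"])/c["fx"]*z,-(v-c["cy"])/c["fy"]*z,-z])
def world(c,st=None):
    p=pts(c)
    if "mount" in c:
        M=np.array(c["mount"]);p=p@M[:3,:3].T+M[:3,3]
        return p@R.from_quat(st["tcp_rot"]).as_matrix().T+np.array(st["eef_pos"])
    A=np.array(c["attitude"]);A=R.from_quat(A).as_matrix() if A.size==4 else A[:3,:3]
    return p@A.T+np.array(c["eye"])
def save(c,n): cv2.imwrite("pics/"+n,c["color"][...,::-1])
E
python3 - <<'E'
from h import *
s=get_state();print(s)
for n in("top","scene"):
    c=read_camera(n);save(c,n+"1.png");np.savez(n+".npz",**{k:np.array(v) for k,v in c.items()})
    print(n,{k:v for k,v in c.items() if k not in("color","z_map")})
    w=world(c);print(np.round(w[240,320],3),(c["z_map"]==0).mean())
E
```

```text
{'time': 0.0, 'qpos': array([-1.43599311e+00,  2.87164874e-01,  1.57817207e+00,  3.54766827e-05,
        1.27857173e+00, -1.50002894e-01]), 'dq': array([-1.59554616e-03, -4.27814406e-04, -1.59718699e-04,  5.40508782e-04,
       -3.87084344e-04,  9.47114213e-05]), 'joint_efforts': array([-6.40287799e-04, -4.05986559e+01, -2.92624193e+01, -2.16572307e-04,
        5.87431190e-03, -5.71664060e-06]), 'eef_pos': array([ 0.18960643, -0.64718245,  0.24395032]), 'tcp_rot': array([ 9.89877871e-01,  1.41917083e-01,  2.57804935e-05, -1.15784487e-03]), 'contact_force': array([ 1.49711395, -0.24551734,  0.02727836]), 'wrist_torque': array([ 0.00460418, -0.01036944, -0.04187051]), 'finger_force': 0.0, 'opening': 1.0005481985862414}
top {'fx': 586.8861573509162, 'fy': 586.8861573509162, 'cx': 319.98931801708414, 'cy': 241.7962699642921, 'eye': array([0.13136171, 0.02055488, 1.56082355]), 'attitude': array([ 0.07071708, -0.07288469, -0.6944745 ,  0.7123146 ])}
[ 0.46   0.02  -0.008] 0.004059244791666666
scene {'fx': 507.2442770853193, 'fy': 507.2442770853193, 'cx': 334.71417886345836, 'cy': 237.58564059434906, 'eye': array([1.21434455, 0.0546437 , 1.21437192]), 'attitude': array([0.20293267, 0.21903979, 0.68127324, 0.66836119])}
[ 0.381 -0.028 -0.002] 0.004033203125
```

View pics/top1.png

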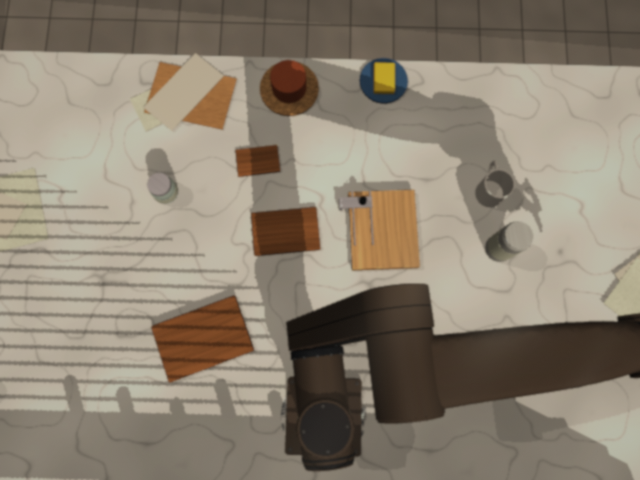

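View pics/scene1.png

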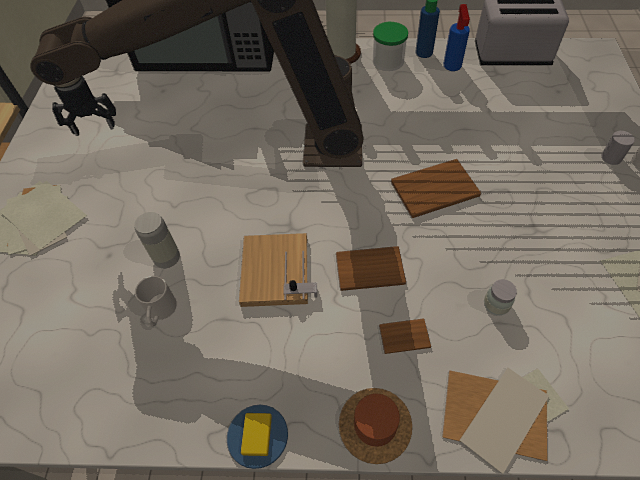

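The top view shows the base at (325,430), with image up as +x and image left as +y. The holder is at (385,230) with its mouth on the left and the keeper at (355,201). There are three dark boards: small (258,160), middle (285,231) and large (203,338). Next I measure them.

```bash
python3 - <<'E'
from h import *
from scipy import ndimage as nd
c=dict(np.load("top.npz"));w=world(c)
hsv=cv2.cvtColor(c["color"],cv2.COLOR_RGB2HSV)
z=w[...,2]
A=c["attitude"];Rm=R.from_quat(A).as_matrix()
def ray(uv,h):
    uv=np.atleast_2d(uv);d=np.c_[(uv[:,0]-c["cx"])/c["fx"],-(uv[:,1]-c["cy"])/c["fy"],-np.ones(len(uv))]@Rm.T
    return c["eye"]+d*((h-c["eye"][2])/d[:,2])[:,None]
m=((hsv[...,0]<20)&(hsv[...,1]>90)).astype(np.uint8)
print(np.nanmedian(z[200:260,20:100]))
n,L,st,ce=cv2.connectedComponentsWithStats(cv2.morphologyEx(m,cv2.MORPH_OPEN,np.ones((3,3))))
for i in range(1,n):
    if st[i,4]<400: continue
    cs,_=cv2.findContours((L==i).astype(np.uint8),0,2);q=max(cs,key=cv2.contourArea)[:,0].astype(float)
    h=np.median(z[L==i]); 
    hh=0.028 if 380<ce[i][0]<390 else .015
    p=ray(q,hh)[:,:2];r=cv2.minAreaRect((p*1000).astype(np.float32))
    print(np.round(ce[i]),np.median(hsv[L==i],0),"h",round(float(h),4),np.round(r[0]),np.round(r[1]),round(r[2],1),np.round(cv2.boxPoints(r)).tolist())
for nme,(u,v) in dict(knob=(362,201),mug=(495,184),can=(517,236),jar=(161,184)).items():
    P=w[v-14:v+15,u-14:u+15].reshape(-1,3);t=P[P[:,2]>np.percentile(P[:,2],97)-.006];print(nme,np.round(t.mean(0),3),len(t))
E
```

```text
0.00010918848096230782
[289.  88.] [ 12. 163.  89.] h 0.0167 [894. 120.] [167. 164.] 44.2 [[777.0, 120.0], [892.0, 3.0], [1011.0, 119.0], [897.0, 237.0]]
[162.  77.] [ 15. 153. 156.] h 0.0061 [902. 476.] [ 61. 120.] 77.4 [[837.0, 459.0], [954.0, 433.0], [967.0, 492.0], [850.0, 519.0]]
[213. 105.] [ 14. 155. 154.] h 0.0062 [854. 341.] [112. 160.] 78.3 [[765.0, 302.0], [921.0, 269.0], [944.0, 380.0], [787.0, 412.0]]
[257. 160.] [ 12. 177.  84.] h 0.0097 [676. 199.] [ 80. 117.] 8.2 [[628.0, 251.0], [645.0, 135.0], [724.0, 146.0], [707.0, 262.0]]
[385. 232.] [ 16. 142. 175.] h 0.0279 [ 487. -149.] [216. 180.] 3.5 [[374.0, -66.0], [385.0, -245.0], [601.0, -232.0], [590.0, -52.0]]
[285. 231.] [ 12.  178.   83.5] h 0.0148 [478. 115.] [120. 178.] 7.0 [[408.0, 196.0], [430.0, 19.0], [549.0, 34.0], [527.0, 210.0]]
[202. 338.] [ 12. 177. 116.] h 0.0193 [187. 320.] [155. 233.] 22.0 [[72.0, 399.0], [159.0, 183.0], [303.0, 241.0], [216.0, 457.0]]
[305. 331.] [15. 96. 25.] h 0.3811 [215.  45.] [ 93. 100.] 2.0 [[167.0, 93.0], [170.0, -7.0], [263.0, -3.0], [259.0, 96.0]]
[506. 368.] [14. 98. 63.] h 0.653 [ 140. -485.] [220. 695.] 7.5 [[-14.0, -155.0], [76.0, -844.0], [295.0, -816.0], [204.0, -126.0]]
[313. 380.] [14. 96. 59.] h 0.2886 [66. 24.] [165. 136.] 2.1 [[-19.0, 89.0], [-15.0, -47.0], [151.0, -41.0], [146.0, 95.0]]
knob [ 0.522 -0.079  0.193] 45
mug [ 0.579 -0.412  0.156] 98
can [ 0.447 -0.46   0.176] 360
jar [0.57  0.437 0.123] 216
```

>>> step_arm(
  commands=[
    {"spin": 6.3},
    {"spin": 6.3},
    {"x": 22, "y": -39},
    {"x": 22, "y": -39},
    {"x": 22, "y": -39},
    {"x": 22, "y": -39},
    {"x": 22, "y": -39},
    {"x": 22, "y": -39},
    {"x": 22, "y": -39},
    {"x": 22, "y": -39},
  ],
)

```text
invalid input
```

>>> step_arm(
  commands=[
    {"x": 22, "y": -39},
    {"x": 22, "y": -39},
    {"x": 22, "y": -39},
    {"x": 22, "y": -39},
    {"x": 22, "y": -39},
    {"x": 22, "y": -39},
    {"x": 22, "y": -39},
    {"x": 22, "y": -39},
    {"x": 22, "y": -39},
    {"x": 0},
  ],
)

```text
invalid input
```

```bash
python3 - <<'E'
from h import *
s=get_state();c=read_camera("wrist");save(c,"w1.png");w=world(c,s)
np.savez("w1.npz",w=w,color=c["color"])
print(s["eef_pos"],s["tcp_rot"],s["time"],c["mount"])
E
```

```text
[ 0.18961105 -0.64724044  0.24408794] [ 9.89878738e-01  1.41911833e-01 -1.66371045e-06 -1.05627037e-03] 0.1 [[ 9.35713543e-04  9.44928554e-01  3.27275347e-01  8.32639584e-02]
 [ 9.99999205e-01 -6.07637960e-04 -1.10469164e-03 -4.31124640e-04]
 [-8.44989754e-04  3.27276120e-01 -9.44928371e-01 -1.29122177e-01]
 [ 0.00000000e+00  0.00000000e+00  0.00000000e+00  1.00000000e+00]]
```

View pics/w1.png

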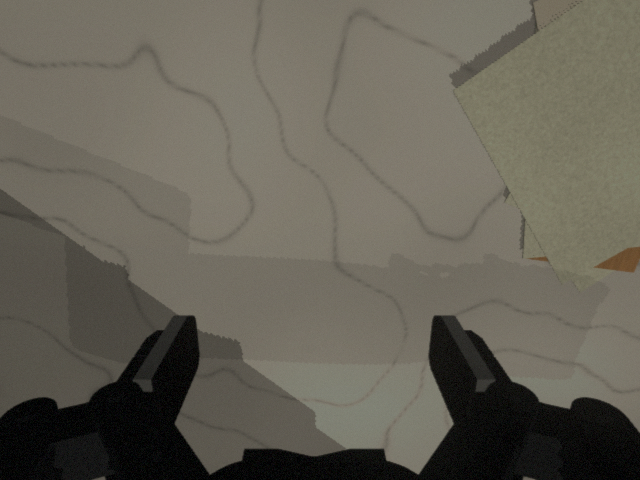

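The wrist view shows only counter and paper, because the arm hasn't moved. The rows need every key.

>>> step_arm(
  commands=[
    {"gripper": -1, "x": 0, "y": 0, "z": 0, "spin": 6.3},
    {"gripper": -1, "x": 0, "y": 0, "z": 0, "spin": 6.3},
    {"gripper": -1, "x": 22, "y": -39, "z": 0, "spin": 0},
    {"gripper": -1, "x": 22, "y": -39, "z": 0, "spin": 0},
    {"gripper": -1, "x": 22, "y": -39, "z": 0, "spin": 0},
    {"gripper": -1, "x": 22, "y": -39, "z": 0, "spin": 0},
    {"gripper": -1, "x": 22, "y": -39, "z": 0, "spin": 0},
    {"gripper": -1, "x": 22, "y": -39, "z": 0, "spin": 0},
    {"gripper": -1, "x": 22, "y": -39, "z": 0, "spin": 0},
    {"gripper": -1, "x": 22, "y": -39, "z": 0, "spin": 0},
  ],
  force=30,
)

```text
time: 1.15
eef_pos: [0.3454, -0.3232, 0.2451]
tcp_rot: [0.999, 0.032, 0.0, -0.0]
contact_force: [-0.4, 0.0, 0.5]
opening: 0.997
finger_force: 0.0
```

>>> step_arm(
  commands=[
    {"gripper": -1, "x": 22, "y": -39, "z": 0, "spin": 0},
    {"gripper": -1, "x": 22, "y": -39, "z": 0, "spin": 0},
    {"gripper": -1, "x": 22, "y": -39, "z": 0, "spin": 0},
    {"gripper": -1, "x": 22, "y": -39, "z": 0, "spin": 0},
    {"gripper": -1, "x": 22, "y": -39, "z": 0, "spin": 0},
    {"gripper": -1, "x": 22, "y": -39, "z": 0, "spin": 0},
    {"gripper": -1, "x": 22, "y": -39, "z": 0, "spin": 0},
    {"gripper": -1, "x": 22, "y": -39, "z": 0, "spin": 0},
    {"gripper": -1, "x": 22, "y": -39, "z": 0, "spin": 0},
    {"gripper": -1, "x": 0, "y": 0, "z": 0, "spin": 0},
  ],
)

```text
time: 2.15
eef_pos: [0.5208, 0.0422, 0.2451]
tcp_rot: [0.999, 0.035, 0.0, -0.001]
contact_force: [0.5, 0.2, 0.2]
opening: 0.999
finger_force: 0.0
```

```bash
python3 - <<'E'
from h import *
s=get_state();c=read_camera("wrist");save(c,"w2.png");w=world(c,s)
np.savez("w2.npz",w=w,color=c["color"])
t=read_camera("top");save(t,"t2.png")
print(s["eef_pos"],s["tcp_rot"],s["time"])
E
```

```text
[0.52080714 0.04220399 0.24507878] [ 9.99375942e-01  3.53147867e-02  7.23359854e-05 -7.65702394e-04] 2.15
```

View pics/w2.png

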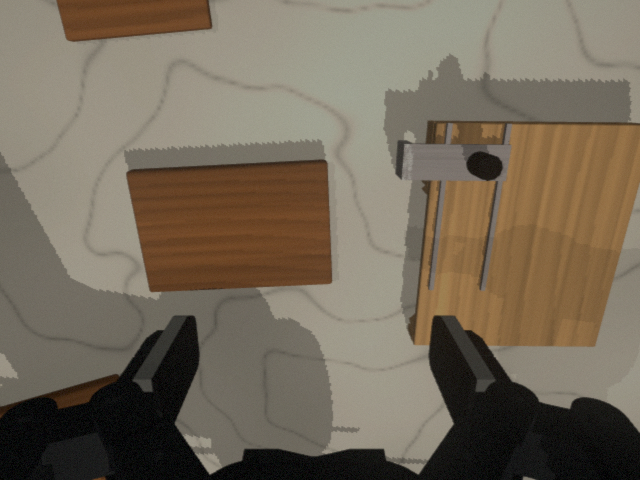

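The wrist view has the board at (230,225), the holder at (520,235) with its front edge along x≈420, and the knob at (484,165). I'll fit all three from this view.

```bash
cat >> h.py <<'E'
def measure(c,s):
    M=np.array(c["mount"]);Rt=R.from_quat(s["tcp_rot"]).as_matrix()
    Rc=Rt@M[:3,:3];eye=Rt@M[:3,3]+np.array(s["eef_pos"])
    def ray(uv,h):
        d=np.c_[(uv[:,0]-c["cx"])/c["fx"],-(uv[:,1]-c["cy"])/c["fy"],-np.ones(len(uv))]@Rc.T
        return (eye+d*((h-eye[2])/d[:,2])[:,None])[:,:2]*1000
    return ray
def blob(mask):
    n,L,st,_=cv2.connectedComponentsWithStats(cv2.morphologyEx(mask.astype(np.uint8),cv2.MORPH_OPEN,np.ones((5,5))))
    return L,st
E
python3 - <<'E'
from h import *
s=get_state();c=read_camera("wrist");w=world(c,s);ray=measure(c,s)
hsv=cv2.cvtColor(c["color"],cv2.COLOR_RGB2HSV).astype(int);z=w[...,2]
print("counter z",np.median(z[380:420,270:400]),"board",np.median(z[200:260,180:300]),"roof",np.median(z[250:320,510:580]))
wood=(hsv[...,0]<25)&(hsv[...,1]>90)
b=wood&(z>.008)&(z<.021); L,st=blob(b);i=L[225,230];k=(L==i)
def rect(k,h):
    q=max(cv2.findContours(k.astype(np.uint8),0,1)[0],key=cv2.contourArea)[:,0].astype(float)
    r=cv2.minAreaRect(ray(q,h).astype(np.float32));print(np.round(r[0],1),np.round(r[1],1),round(r[2],2),np.round(cv2.boxPoints(r),1).tolist())
rect(k,.015)
# holder roof: front edge & lower edge
k=(z>.022)&(z<.033)&(hsv[...,2]>40);L,st=blob(k);k=L==L[300,550]
rows=range(215,330,5);e=np.array([[np.argmax(k[v,380:])+380,v] for v in rows],float)
P=ray(e,.028);f=cv2.fitLine(P.astype(np.float32),cv2.DIST_HUBER,0,.01,.01).ravel();print("front",f,"yaw of y axis",np.degrees(np.arctan2(f[1],f[0])))
cols=range(440,590,10);e=np.array([[u,479-np.argmax(k[::-1,u])] for u in cols],float)
P=ray(e,.028);g=cv2.fitLine(P.astype(np.float32),cv2.DIST_HUBER,0,.01,.01).ravel();print("side",g,np.degrees(np.arctan2(-g[1],-g[0])))
A=np.array([[f[1],-f[0]],[g[1],-g[0]]]);corner=np.linalg.solve(A,[f[1]*f[2]-f[0]*f[3],g[1]*g[2]-g[0]*g[3]]);print("corner",corner)
kn=(hsv[...,2]<45);kn[:, :440]=0;kn[230:]=0;kn[:120]=0
L,st=blob(kn&(z>.045));j=1+np.argmax(st[1:,4]);v,u=np.where(L==j);tz=w[L==j];t=tz[tz[:,2]>.055];print("knob",st[j],t.mean(0),tz[:,2].max())
E
```

```text
counter z 0.0006204463001990845 board 0.015512646250252851 roof 0.028775581105866088
[479.6 114.1] [119.9 178.1] 7.04 [[409.20001220703125, 195.10000610351562], [431.0, 18.299999237060547], [550.0, 33.0], [528.2000122070312, 209.8000030517578]]
front [ 9.9794942e-01  6.4007826e-02  4.4654767e+02 -6.0992668e+01] yaw of y axis 3.6698868
side [ 1.19315565e-01  9.92856383e-01  3.89958313e+02 -1.72773682e+02] -96.8526
corner [403.05627  -63.782185]
knob [467 151  30  26 635] [ 0.56021722 -0.08839388  0.0625394 ] 0.37384104939886
```

```bash
python3 - <<'E'
from h import *
s=get_state();c=read_camera("wrist");ray=measure(c,s)
g=cv2.GaussianBlur(cv2.cvtColor(c["color"],cv2.COLOR_RGB2GRAY),(3,3),0).astype(int)
hsv=cv2.cvtColor(c["color"],cv2.COLOR_RGB2HSV).astype(int)
wood=(hsv[...,0]<25)&(hsv[...,1]>90)
ux=np.array([.064,-.998]);uy=np.array([.998,.064]);o=np.array([453.,-60.6])
for u in (500,520,540,560,580):
    col=np.where(wood[100:400,u])[0]+100
    P=ray(np.array([[u,col.min()],[u,col.max()+1]],float),.028)-o
    print(u,col.min(),col.max(),"y far/near",np.round(P@uy,1))
b=np.array([479.6,114.1])-o;print("board in holder x,y",b@ux,b@uy)
E
```

```text
500 118 393 y far/near [ 136.9 -139.1]
520 119 342 y far/near [136.2 -77.3]
540 119 342 y far/near [136.2 -77.2]
560 119 342 y far/near [136.3 -77.2]
580 119 342 y far/near [136.3 -77.2]
board in holder x,y -172.64819999999997 37.727600000000024
```

>>> step_arm(
  commands=[
    {"gripper": -1, "x": 25, "y": -37, "z": 0, "spin": 0.4},
    {"gripper": -1, "x": 25, "y": -37, "z": 0, "spin": 0},
    {"gripper": -1, "x": 0, "y": 0, "z": 40, "spin": 0},
    {"gripper": -1, "x": 0, "y": 0, "z": 40, "spin": 0},
    {"gripper": -1, "x": 0, "y": 0, "z": 40, "spin": 0},
    {"gripper": -1, "x": 0, "y": 0, "z": 40, "spin": 0},
    {"gripper": -1, "x": 0, "y": 0, "z": 40, "spin": 0},
    {"gripper": -1, "x": 0, "y": 0, "z": 20, "spin": 0},
    {"gripper": -1, "x": 0, "y": 0, "z": 5, "spin": 0},
    {"gripper": -1, "x": 0, "y": 0, "z": 0, "spin": 0},
  ],
)

```text
time: 3.35
eef_pos: [0.565, 0.1137, 0.02]
tcp_rot: [1.0, 0.028, -0.001, 0.0]
contact_force: [0.3, 0.5, 0.1]
opening: 1.006
finger_force: 0.0
```

>>> step_arm(
  commands=[
    {"gripper": -1, "x": 0, "y": 0, "z": 3, "spin": 0},
    {"gripper": -1, "x": 0, "y": 0, "z": 3, "spin": 0},
    {"gripper": -1, "x": 0, "y": 0, "z": 2, "spin": 0},
    {"gripper": -1, "x": 0, "y": 0, "z": 2, "spin": 0},
    {"gripper": -1, "x": 0, "y": 0, "z": 0, "spin": 0},
    {"gripper": -1, "x": 0, "y": 0, "z": 0, "spin": 0},
    {"gripper": -1, "x": 0, "y": 0, "z": 0, "spin": 0},
    {"gripper": -1, "x": 0, "y": 0, "z": 0, "spin": 0},
    {"gripper": -1, "x": 0, "y": 0, "z": 0, "spin": 0},
    {"gripper": -1, "x": 0, "y": 0, "z": 0, "spin": 0},
  ],
)

```text
time: 4.35
eef_pos: [0.5653, 0.115, 0.0104]
tcp_rot: [1.0, 0.029, 0.0, -0.0]
contact_force: [0.7, -0.1, 0.3]
opening: 1.001
finger_force: 0.0
```

>>> step_arm(
  commands=[
    {"gripper": -1, "x": 0, "y": 0, "z": 4, "spin": -0.3},
    {"gripper": -1, "x": -5, "y": 0, "z": 0, "spin": 0},
    {"gripper": -1, "x": -6, "y": 0, "z": 0, "spin": 0},
    {"gripper": -1, "x": -6, "y": 0, "z": 0, "spin": 0},
    {"gripper": -1, "x": -6, "y": 0, "z": 0, "spin": 0},
    {"gripper": -1, "x": -6, "y": 0, "z": 0, "spin": 0},
    {"gripper": -1, "x": -6, "y": 0, "z": 0, "spin": 0},
    {"gripper": -1, "x": -6, "y": 0, "z": 0, "spin": 0},
    {"gripper": -1, "x": -5, "y": 0, "z": 0, "spin": 0},
    {"gripper": -1, "x": 0, "y": 0, "z": 0, "spin": 0},
  ],
)

```text
time: 5.35
eef_pos: [0.5184, 0.1121, 0.0063]
tcp_rot: [0.999, 0.032, -0.001, -0.0]
contact_force: [-0.2, -0.3, -0.6]
opening: 1.002
finger_force: 0.0
```

```bash
cat > m.py <<'E'
from h import *
import sys
s=get_state();c=read_camera("top");
A=c["attitude"];Rm=R.from_quat(A).as_matrix()
hsv=cv2.cvtColor(c["color"],cv2.COLOR_RGB2HSV).astype(int)
save(c,sys.argv[1])
print(s["eef_pos"],s["tcp_rot"])
E
python3 m.py t3.png
```

```text
[0.51843438 0.11212187 0.00633034] [ 9.99499318e-01  3.16339716e-02 -6.36794823e-04 -7.96125562e-06]
```

View pics/t3.png

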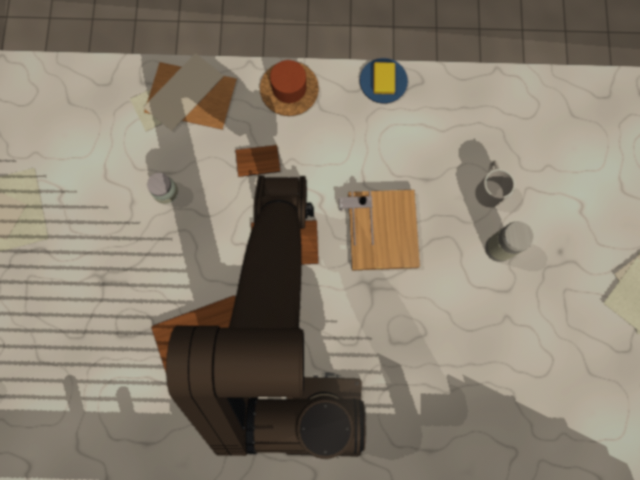

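The board has moved down, with its right end now at (312,242). Next I lift, move behind the rear end and turn 90°.

>>> step_arm(
  commands=[
    {"gripper": -1, "x": 3, "y": 0, "z": 0, "spin": 0},
    {"gripper": -1, "x": 0, "y": 0, "z": -30, "spin": 0},
    {"gripper": -1, "x": -18.5, "y": -29, "z": -30, "spin": 0},
    {"gripper": -1, "x": -18.5, "y": -29, "z": -30, "spin": 0},
    {"gripper": -1, "x": -18.5, "y": -29, "z": -30, "spin": 0},
    {"gripper": -1, "x": -18.5, "y": -29, "z": -30, "spin": 0},
    {"gripper": -1, "x": 0, "y": 0, "z": 0, "spin": 8.5},
    {"gripper": -1, "x": 0, "y": 0, "z": 0, "spin": 8.5},
    {"gripper": -1, "x": 0, "y": 0, "z": 0, "spin": 8.5},
    {"gripper": -1, "x": 0, "y": 0, "z": 0, "spin": 8.5},
  ],
)

```text
time: 6.4
eef_pos: [0.4411, 0.2236, 0.1564]
tcp_rot: [0.964, -0.265, -0.0, 0.0]
contact_force: [-0.4, 0.3, -0.9]
opening: 0.997
finger_force: 0.0
```

>>> step_arm(
  commands=[
    {"gripper": -1, "x": 0, "y": 0, "z": 0, "spin": 8},
    {"gripper": -1, "x": 0, "y": 0, "z": 0, "spin": 8},
    {"gripper": -1, "x": 0, "y": 0, "z": 0, "spin": 8},
    {"gripper": -1, "x": 0, "y": 0, "z": 0, "spin": 8},
    {"gripper": -1, "x": 0, "y": 0, "z": 0, "spin": 8},
    {"gripper": -1, "x": 0, "y": 0, "z": 0, "spin": 8},
    {"gripper": -1, "x": 0, "y": 0, "z": 0, "spin": 8},
    {"gripper": -1, "x": 0, "y": 0, "z": 0, "spin": 0},
    {"gripper": -1, "x": 0, "y": 0, "z": 0, "spin": 0},
    {"gripper": -1, "x": 0, "y": 0, "z": 0, "spin": 0},
  ],
)

```text
time: 7.4
eef_pos: [0.4506, 0.122, 0.1448]
tcp_rot: [0.772, -0.632, -0.047, -0.052]
contact_force: [-0.6, -0.2, -0.3]
opening: 0.997
finger_force: 0.0
```

```bash
python3 - <<'E'
from h import *
s=get_state();c=read_camera("wrist");save(c,"w4.png");w=world(c,s);ray=measure(c,s)
np.savez("w4.npz",w=w,**{k:np.array(v) for k,v in c.items()})
Rt=R.from_quat(s["tcp_rot"]).as_matrix();print(s["eef_pos"],"yaw",np.degrees(np.arctan2(Rt[1,0],Rt[0,0])),s["qpos"])
E
```

```text
[0.45055561 0.12203603 0.14478197] yaw -78.55868861613851 [-0.02592632 -0.08143253  2.17575454  0.1601403   1.06240597  2.83835403]
```

View pics/w4.png

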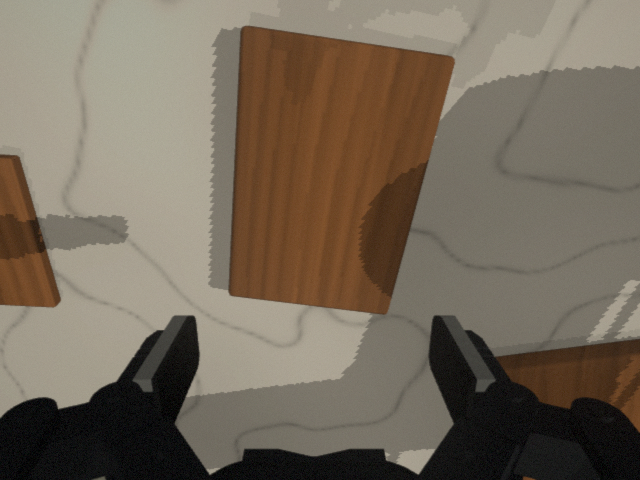

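The wrist joint hit its limit, so the tool has tilted. The board shows with corners at about (243,26), (454,57), (388,314) and (229,295). I'll spin the other way and see whether the tilt clears, then measure the board from this frame.

>>> step_arm(
  commands=[
    {"gripper": -1, "x": 0, "y": 0, "z": 0, "spin": -8.5},
    {"gripper": -1, "x": 0, "y": 0, "z": 0, "spin": -8.5},
    {"gripper": -1, "x": 0, "y": 0, "z": 0, "spin": -8.5},
    {"gripper": -1, "x": 0, "y": 0, "z": 0, "spin": -8.5},
    {"gripper": -1, "x": 0, "y": 0, "z": 0, "spin": -8.5},
    {"gripper": -1, "x": 0, "y": 0, "z": 0, "spin": -8.5},
    {"gripper": -1, "x": 0, "y": 0, "z": 0, "spin": -8.5},
    {"gripper": -1, "x": 0, "y": 0, "z": 0, "spin": -8.5},
    {"gripper": -1, "x": 0, "y": 0, "z": 0, "spin": -8.5},
    {"gripper": -1, "x": 0, "y": 0, "z": 0, "spin": -8.5},
  ],
)

```text
time: 8.45
eef_pos: [0.4504, 0.1227, 0.1448]
tcp_rot: [0.996, 0.059, 0.001, -0.07]
contact_force: [0.4, -1.0, -0.9]
opening: 0.999
finger_force: 0.0
```

```bash
python3 - <<'E'
from h import *
s=get_state();print(s["eef_pos"],s["tcp_rot"],s["qpos"]);Rt=R.from_quat(s["tcp_rot"]).as_matrix();print("toolz",Rt[:,2],"yaw",np.degrees(np.arctan2(Rt[1,0],Rt[0,0])))
d=np.load("w4.npz");c={k:d[k] for k in d.files}
s4=dict(eef_pos=[0.45055561,0.12203603,0.14478197],tcp_rot=[0.772,-0.632,-0.047,-0.052]);ray=measure(c,s4)
P=ray(np.array([[243,26],[454,57],[388,314],[229,295]],float),.015);print(P.round(1))
r=cv2.minAreaRect(P.astype(np.float32));print(r)
o=np.array([458.5,-60.2]);ux=np.array([.064,-.998]);uy=np.array([.998,.064])
print("holder frame",((P-o)@np.c_[ux,uy]).round(1),((P.mean(0)-o)@np.c_[ux,uy]).round(1))
E
```

```text
[0.4503832  0.12268048 0.14478314] [ 0.99580083  0.05907381  0.001113   -0.06992682] [-0.02445258 -0.08147221  2.17578287  0.1600537   1.0623154   1.34873588]
toolz [-0.00604504  0.13939786 -0.990218  ] yaw 6.747974110807781
[[509.2  30.4]
 [393.2  22.6]
 [379.7 199.9]
 [498.3 207.9]]
((444.974853515625, 115.1941146850586), (118.84784698486328, 177.79428100585938), 3.858877420425415)
holder frame [[ -87.2   56.4]
 [ -86.8  -59.9]
 [-264.6  -62. ]
 [-265.    56.9]] [-175.9   -2.1]
```

>>> step_arm(
  commands=[
    {"gripper": -1, "x": 0, "y": 0, "z": 0, "spin": -8.5},
    {"gripper": -1, "x": 0, "y": 0, "z": 0, "spin": -8.5},
    {"gripper": -1, "x": 0, "y": 0, "z": 0, "spin": -8.5},
    {"gripper": -1, "x": 0, "y": 0, "z": 0, "spin": -8.5},
    {"gripper": -1, "x": 0, "y": 0, "z": 0, "spin": -8.5},
    {"gripper": -1, "x": 0, "y": 0, "z": 0, "spin": -8.5},
    {"gripper": -1, "x": 0, "y": 0, "z": 0, "spin": -8.5},
    {"gripper": -1, "x": 0, "y": 0, "z": 0, "spin": -8.5},
    {"gripper": -1, "x": 0, "y": 0, "z": 0, "spin": -8.5},
    {"gripper": -1, "x": 0, "y": 0, "z": 0, "spin": -8.5},
  ],
)

```text
time: 9.45
eef_pos: [0.4503, 0.1227, 0.1448]
tcp_rot: [0.694, 0.716, 0.048, -0.051]
contact_force: [-0.0, 0.1, -0.6]
opening: 1.003
finger_force: 0.0
```

```bash
cat >> h.py <<'E'
o=np.array([458.5,-60.2]);ux=np.array([.064,-.998]);uy=np.array([.998,.064])
def go(*targets):
    "holder-frame targets x,y,z mm -> tool shifts"
    s=get_state();Rt=R.from_quat(s["tcp_rot"]).as_matrix();p=np.array(s["eef_pos"])*1000
    h=np.r_[(p[:2]-o)@np.c_[ux,uy],p[2]];print("tcp holder",h.round(1),"toolz",Rt[:,2].round(3),"tool y in holder",(np.r_[Rt[:2,1]@np.c_[ux,uy],Rt[2,1]]).round(3),"yaw",np.degrees(np.arctan2(Rt[1,0],Rt[0,0])).round(2))
    for t in targets:
        d=np.array(t)-h;h=np.array(t,float);print(t,"tool shift",(Rt.T@np.r_[d[0]*ux+d[1]*uy,d[2]]).round(1))
    return s
E
python3 -c "
from h import *
go([-292,-2,145],[-292,-2,12],[-276,0,12],[-175,0,12])"
```

```text
tcp holder [-183.     3.6  144.8] toolz [-0.006  0.139 -0.99 ] tool y in holder [ 0.033  1.    -0.002] yaw 91.78
[-292, -2, 145] tool shift [107.7  -9.1  15. ]
[-292, -2, 12] tool shift [-18.6   0.2 131.7]
[-276, 0, 12] tool shift [-15.8   2.5  -2.2]
[-175, 0, 12] tool shift [-100.     3.3  -14.1]
```

>>> step_arm(
  commands=[
    {"gripper": -1, "x": 0, "y": 0, "z": 0, "spin": -1.9},
    {"gripper": -1, "x": 36, "y": -2, "z": 5, "spin": 0},
    {"gripper": -1, "x": 36, "y": -2, "z": 5, "spin": 0},
    {"gripper": -1, "x": 36, "y": -2, "z": 5, "spin": 0},
    {"gripper": -1, "x": -4.5, "y": 0, "z": 32, "spin": 0},
    {"gripper": -1, "x": -4.5, "y": 0, "z": 32, "spin": 0},
    {"gripper": -1, "x": -4.5, "y": 0, "z": 32, "spin": 0},
    {"gripper": -1, "x": -4.5, "y": 0, "z": 28, "spin": 0},
    {"gripper": -1, "x": 0, "y": 0, "z": 0, "spin": 0},
    {"gripper": -1, "x": 0, "y": 0, "z": 0, "spin": 0},
  ],
)

```text
time: 10.45
eef_pos: [0.4384, 0.2303, 0.0196]
tcp_rot: [0.685, 0.725, 0.048, -0.05]
contact_force: [0.5, 0.2, 0.3]
opening: 1.004
finger_force: 0.0
```

```bash
python3 -c "
from h import *
go([-292,0,8],[-192,0,8],[-122,0,8],[-23,0,8])"
```

```text
tcp holder [-291.2   -1.4   19.6] toolz [-0.007  0.139 -0.99 ] tool y in holder [0.007 1.    0.001] yaw 93.27
[-292, 0, 8] tool shift [-0.8  1.4 11.6]
[-192, 0, 8] tool shift [-99.    0.7 -14. ]
[-122, 0, 8] tool shift [-69.3   0.5  -9.8]
[-23, 0, 8] tool shift [-98.    0.7 -13.8]
```

>>> step_arm(
  commands=[
    {"gripper": -1, "x": 0, "y": 1, "z": 6, "spin": -0.4},
    {"gripper": -1, "x": 0, "y": 0.5, "z": 5.5, "spin": 0},
    {"gripper": -1, "x": -6, "y": 0, "z": -0.8, "spin": 0},
    {"gripper": -1, "x": -7, "y": 0, "z": -1, "spin": 0},
    {"gripper": -1, "x": -14, "y": 0, "z": -2, "spin": 0},
    {"gripper": -1, "x": -14, "y": 0, "z": -2, "spin": 0},
    {"gripper": -1, "x": -14, "y": 0, "z": -2, "spin": 0},
    {"gripper": -1, "x": -14, "y": 0, "z": -2, "spin": 0},
    {"gripper": -1, "x": -14, "y": 0, "z": -2, "spin": 0},
    {"gripper": -1, "x": 0, "y": 0, "z": 0, "spin": 0},
  ],
)

```text
time: 11.45
eef_pos: [0.4457, 0.1461, 0.0086]
tcp_rot: [0.684, 0.726, 0.049, -0.05]
contact_force: [0.5, 0.8, 1.2]
opening: 0.999
finger_force: 0.0
```

```bash
python3 -c "
from h import *
go([-208,0,8],[-108,0,8],[-23,0,8])
c=read_camera('scene');cv2.imwrite('pics/s5.png',cv2.resize(c['color'][200:380,200:460,::-1],None,fx=3,fy=3))"
```

```text
tcp holder [-206.7    0.5    8.6] toolz [-0.005  0.139 -0.99 ] tool y in holder [0.004 1.    0.004] yaw 93.45
[-208, 0, 8] tool shift [ 1.2 -0.5  0.8]
[-108, 0, 8] tool shift [-99.    0.4 -13.9]
[-23, 0, 8] tool shift [-84.2   0.4 -11.8]
```

View pics/s5.png

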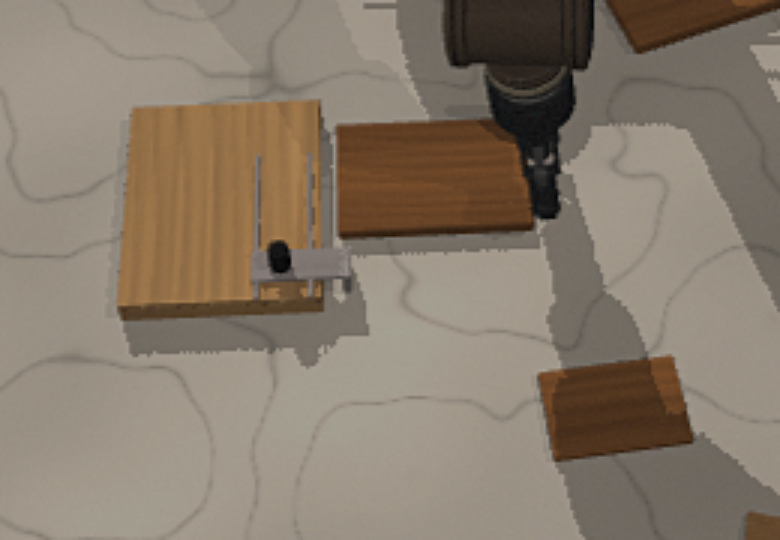

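The board is square to the holder just before the mouth, with its front edge at x≈337 and the holder's front at x≈322, so I keep pushing.

>>> step_arm(
  commands=[
    {"gripper": -1, "x": -10, "y": 0, "z": -1.4, "spin": 0},
    {"gripper": -1, "x": -10, "y": 0, "z": -1.4, "spin": 0},
    {"gripper": -1, "x": -10, "y": 0, "z": -1.4, "spin": 0},
    {"gripper": -1, "x": -10, "y": 0, "z": -1.4, "spin": 0},
    {"gripper": -1, "x": -14, "y": 0, "z": -2, "spin": 0},
    {"gripper": -1, "x": -14, "y": 0, "z": -2, "spin": 0},
    {"gripper": -1, "x": -14, "y": 0, "z": -2, "spin": 0},
    {"gripper": -1, "x": -14, "y": 0, "z": -2, "spin": 0},
    {"gripper": -1, "x": -14, "y": 0, "z": -2, "spin": 0},
    {"gripper": -1, "x": 0, "y": 0, "z": 0, "spin": 0},
  ],
)

```text
time: 12.5
eef_pos: [0.4526, 0.0347, 0.0083]
tcp_rot: [0.684, 0.727, 0.049, -0.049]
contact_force: [-0.5, 1.1, -0.7]
opening: 1.002
finger_force: 0.0
```

```bash
python3 -c "
from h import *
go([-55,0,8],[-30,0,8],[-23,0,8])"
```

```text
tcp holder [-95.1   0.2   8.3] toolz [-0.005  0.138 -0.99 ] tool y in holder [0.003 1.    0.003] yaw 93.51
[-55, 0, 8] tool shift [-39.8  -0.   -5.2]
[-30, 0, 8] tool shift [-24.8   0.1  -3.5]
[-23, 0, 8] tool shift [-6.9  0.  -1. ]
```

>>> step_arm(
  commands=[
    {"gripper": -1, "x": -10, "y": 0, "z": -1.4, "spin": 0},
    {"gripper": -1, "x": -10, "y": 0, "z": -1.4, "spin": 0},
    {"gripper": -1, "x": -10, "y": 0, "z": -1.4, "spin": 0},
    {"gripper": -1, "x": -10, "y": 0, "z": -1.4, "spin": 0},
    {"gripper": -1, "x": -8, "y": 0, "z": -1.1, "spin": 0},
    {"gripper": -1, "x": -6, "y": 0, "z": -0.8, "spin": 0},
    {"gripper": -1, "x": -5, "y": 0, "z": -0.7, "spin": 0},
    {"gripper": -1, "x": -4, "y": 0, "z": -0.5, "spin": 0},
    {"gripper": -1, "x": -2, "y": 0, "z": -0.3, "spin": 0},
    {"gripper": -1, "x": 0, "y": 0, "z": 0, "spin": 0},
  ],
)

```text
time: 13.5
eef_pos: [0.4563, -0.0292, 0.0081]
tcp_rot: [0.683, 0.727, 0.049, -0.05]
contact_force: [-0.5, 1.4, 2.1]
opening: 1.004
finger_force: 0.7
```

>>> step_arm(
  commands=[
    {"gripper": -1, "x": -1.5, "y": 0, "z": -0.2, "spin": 0},
    {"gripper": -1, "x": -1.5, "y": 0, "z": -0.2, "spin": 0},
    {"gripper": -1, "x": -1, "y": 0, "z": -0.1, "spin": 0},
    {"gripper": -1, "x": 0, "y": 0, "z": 0, "spin": 0},
    {"gripper": -1, "x": 0, "y": 0, "z": 0, "spin": 0},
    {"gripper": -1, "x": 0, "y": 0, "z": 0, "spin": 0},
    {"gripper": -1, "x": 0, "y": 0, "z": 0, "spin": 0},
    {"gripper": -1, "x": 0, "y": 0, "z": 0, "spin": 0},
    {"gripper": -1, "x": 0, "y": 0, "z": 0, "spin": 0},
    {"gripper": -1, "x": 0, "y": 0, "z": 0, "spin": 0},
  ],
)

```text
time: 14.5
eef_pos: [0.4565, -0.0328, 0.0081]
tcp_rot: [0.683, 0.727, 0.049, -0.05]
contact_force: [-0.6, 4.3, 2.9]
opening: 1.001
finger_force: 2.0
```

```bash
python3 -c "
from h import *
go([-23,0,8],[-20,0,8])"
```

```text
tcp holder [-27.4  -0.2   8.1] toolz [-0.006  0.14  -0.99 ] tool y in holder [0.002 1.    0.003] yaw 93.59
[-23, 0, 8] tool shift [-4.4  0.2 -0.5]
[-20, 0, 8] tool shift [-3.   0.  -0.4]
```

>>> step_arm(
  commands=[
    {"gripper": -1, "x": -1, "y": 0, "z": -0.1, "spin": 0},
    {"gripper": -1, "x": -1, "y": 0, "z": -0.1, "spin": 0},
    {"gripper": -1, "x": -1, "y": 0, "z": -0.1, "spin": 0},
    {"gripper": -1, "x": 0, "y": 0, "z": 0, "spin": 0},
    {"gripper": -1, "x": 0, "y": 0, "z": 0, "spin": 0},
    {"gripper": -1, "x": 0, "y": 0, "z": 0, "spin": 0},
    {"gripper": -1, "x": 0, "y": 0, "z": 0, "spin": 0},
    {"gripper": -1, "x": 0, "y": 0, "z": 0, "spin": 0},
    {"gripper": -1, "x": 0, "y": 0, "z": 0, "spin": 0},
    {"gripper": -1, "x": 0, "y": 0, "z": 0, "spin": 0},
  ],
)

```text
time: 15.5
eef_pos: [0.4568, -0.0359, 0.008]
tcp_rot: [0.683, 0.727, 0.049, -0.05]
contact_force: [-0.9, 3.7, 4.9]
opening: 0.999
finger_force: 2.3
```

>>> step_arm(
  commands=[
    {"gripper": -1, "x": -1, "y": 0, "z": -0.1, "spin": 0},
    {"gripper": -1, "x": -1, "y": 0, "z": -0.1, "spin": 0},
    {"gripper": -1, "x": -1, "y": 0, "z": -0.1, "spin": 0},
    {"gripper": -1, "x": 0, "y": 0, "z": 0, "spin": 0},
    {"gripper": -1, "x": 0, "y": 0, "z": 0, "spin": 0},
    {"gripper": -1, "x": 0, "y": 0, "z": 0, "spin": 0},
    {"gripper": -1, "x": 0, "y": 0, "z": 0, "spin": 0},
    {"gripper": -1, "x": 0, "y": 0, "z": 0, "spin": 0},
    {"gripper": -1, "x": 0, "y": 0, "z": 0, "spin": 0},
    {"gripper": -1, "x": 0, "y": 0, "z": 0, "spin": 0},
  ],
)

```text
time: 16.5
eef_pos: [0.4568, -0.0376, 0.008]
tcp_rot: [0.683, 0.727, 0.05, -0.051]
contact_force: [1.1, 10.2, 6.7]
opening: 1.004
finger_force: 5.2
```

>>> step_arm(
  commands=[
    {"gripper": -1, "x": -1, "y": 0, "z": -0.1, "spin": 0},
    {"gripper": -1, "x": -1, "y": 0, "z": -0.1, "spin": 0},
    {"gripper": -1, "x": 0, "y": 0, "z": 0, "spin": 0},
    {"gripper": -1, "x": 0, "y": 0, "z": 0, "spin": 0},
    {"gripper": -1, "x": 0, "y": 0, "z": 0, "spin": 0},
    {"gripper": -1, "x": 0, "y": 0, "z": 0, "spin": 0},
    {"gripper": -1, "x": 0, "y": 0, "z": 0, "spin": 0},
    {"gripper": -1, "x": 0, "y": 0, "z": 0, "spin": 0},
    {"gripper": -1, "x": 0, "y": 0, "z": 0, "spin": 0},
    {"gripper": -1, "x": 0, "y": 0, "z": 0, "spin": 0},
  ],
)

```text
time: 17.5
eef_pos: [0.4568, -0.0377, 0.0081]
tcp_rot: [0.683, 0.726, 0.051, -0.053]
contact_force: [1.8, 17.6, 9.1]
opening: 1.002
finger_force: 8.9
```

```bash
python3 -c "
from h import *
go([-60,0,8],[-60,0,160],[30,145,160])"
```

```text
tcp holder [-22.5  -0.2   8.1] toolz [-0.007  0.146 -0.989] tool y in holder [0.003 1.    0.002] yaw 93.5
[-60, 0, 8] tool shift [37.1  0.1  5.6]
[-60, 0, 160] tool shift [  22.3    0.3 -150.4]
[30, 145, 160] tool shift [-88.6 145.3 -12.8]
```

The board is home: it stopped dead at 17.6 N, with the TCP at holder x = -22.5. I retreat, rise, close the fingers and go to the keeper.

>>> step_arm(
  commands=[
    {"gripper": -1, "x": 22, "y": 0, "z": 3, "spin": 0},
    {"gripper": -1, "x": 5, "y": 0, "z": -35, "spin": 0},
    {"gripper": 1, "x": 5, "y": 0, "z": -35, "spin": 0},
    {"gripper": 1, "x": 5, "y": 0, "z": -35, "spin": 0},
    {"gripper": 1, "x": -20, "y": 36, "z": -3, "spin": 0},
    {"gripper": 1, "x": -20, "y": 36, "z": -3, "spin": 0},
    {"gripper": 1, "x": -20, "y": 36, "z": -3, "spin": 0},
    {"gripper": 1, "x": -20, "y": 36, "z": -3, "spin": 0},
    {"gripper": 1, "x": 0, "y": 0, "z": 0, "spin": 0},
    {"gripper": 1, "x": 0, "y": 0, "z": 0, "spin": 0},
  ],
)

```text
time: 18.5
eef_pos: [0.6039, -0.0913, 0.1137]
tcp_rot: [0.683, 0.727, 0.048, -0.05]
contact_force: [0.2, 0.1, -0.1]
opening: -0.003
finger_force: 0.0
```

```bash
python3 - <<'E'
from h import *
go([36,144,110],[36,144,54],[36,60,54])
c=read_camera('scene');cv2.imwrite('pics/s6.png',cv2.resize(c['color'][180:360,200:460,::-1],None,fx=3,fy=3))
E
```

```text
tcp holder [ 40.4 143.1 113.7] toolz [-0.007  0.138 -0.99 ] tool y in holder [0.002 1.    0.001] yaw 93.56
[36, 144, 110] tool shift [3.8 0.9 4.3]
[36, 144, 54] tool shift [-7.8 -0.1 55.5]
[36, 60, 54] tool shift [ -0.2 -84.   -0.1]
```

View pics/s6.png

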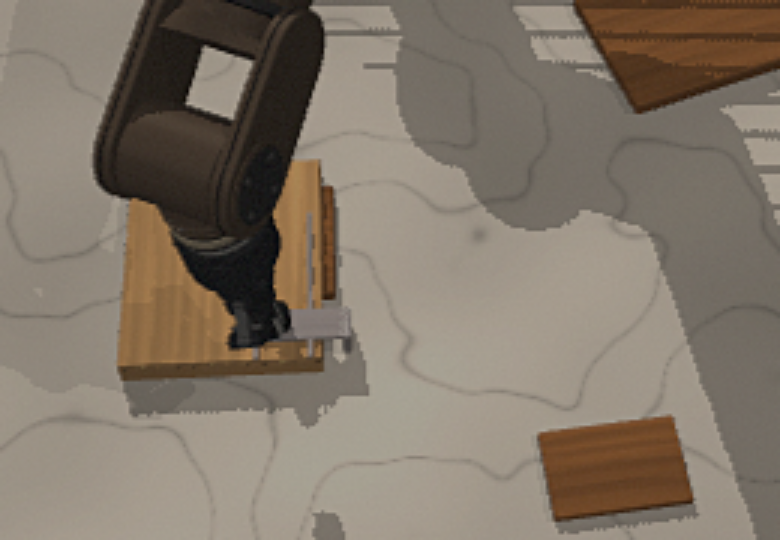

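The lip shows about 12 mm before the mouth at (329,243), so the board is home. The tool is over the keeper's outer side, so I lower it and push the knob.

>>> step_arm(
  commands=[
    {"gripper": 1, "x": -1, "y": 1, "z": 30, "spin": 0},
    {"gripper": 1, "x": -3, "y": 0, "z": 20, "spin": 0},
    {"gripper": 1, "x": 0, "y": 0, "z": 10, "spin": 0},
    {"gripper": 1, "x": 0, "y": -6, "z": 0, "spin": 0},
    {"gripper": 1, "x": 0, "y": -6, "z": 0, "spin": 0},
    {"gripper": 1, "x": 0, "y": -6, "z": 0, "spin": 0},
    {"gripper": 1, "x": 0, "y": -6, "z": 0, "spin": 0},
    {"gripper": 1, "x": 0, "y": -6, "z": 0, "spin": 0},
    {"gripper": 1, "x": 0, "y": -6, "z": 0, "spin": 0},
    {"gripper": 1, "x": 0, "y": 0, "z": 0, "spin": 0},
  ],
)

```text
time: 19.55
eef_pos: [0.5686, -0.0883, 0.0554]
tcp_rot: [0.683, 0.727, 0.049, -0.05]
contact_force: [0.7, -0.2, 0.0]
opening: 0.007
finger_force: 0.2
```

>>> step_arm(
  commands=[
    {"gripper": 1, "x": 0, "y": -6, "z": 0, "spin": 0},
    {"gripper": 1, "x": 0, "y": -6, "z": 0, "spin": 0},
    {"gripper": 1, "x": 0, "y": -6, "z": 0, "spin": 0},
    {"gripper": 1, "x": 0, "y": -6, "z": 0, "spin": 0},
    {"gripper": 1, "x": 0, "y": -4, "z": 0, "spin": 0},
    {"gripper": 1, "x": 0, "y": -4, "z": 0, "spin": 0},
    {"gripper": 1, "x": 0, "y": -3, "z": 0, "spin": 0},
    {"gripper": 1, "x": 0, "y": -2, "z": 0, "spin": 0},
    {"gripper": 1, "x": 0, "y": 0, "z": 0, "spin": 0},
    {"gripper": 1, "x": 0, "y": 0, "z": 0, "spin": 0},
  ],
)

```text
time: 20.55
eef_pos: [0.5317, -0.0902, 0.0545]
tcp_rot: [0.683, 0.727, 0.049, -0.051]
contact_force: [0.4, -0.4, 0.0]
opening: -0.004
finger_force: 0.3
```

```bash
python3 - <<'E'
from h import *
go([36,60,54],[36,57,54])
c=read_camera('scene');cv2.imwrite('pics/s7.png',cv2.resize(c['color'][180:360,200:460,::-1],None,fx=3,fy=3))
E
```

```text
tcp holder [34.7 71.1 54.5] toolz [-0.007  0.14  -0.99 ] tool y in holder [0.002 1.    0.002] yaw 93.59
[36, 60, 54] tool shift [ -1.4 -11.1   0.3]
[36, 57, 54] tool shift [-0. -3. -0.]
```

View pics/s7.png

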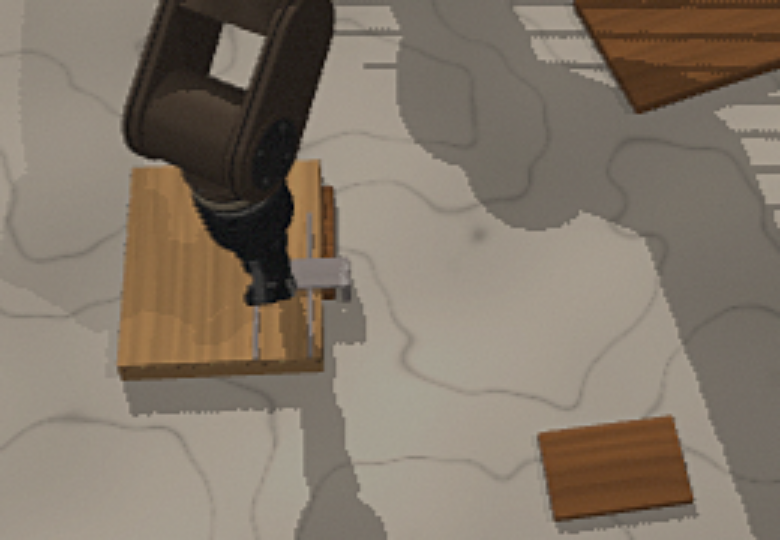

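The keeper is moving with the push; its plate is now at (320,272). I continue until it reaches the stop.

>>> step_arm(
  commands=[
    {"gripper": 1, "x": 0, "y": -3, "z": 0, "spin": 0},
    {"gripper": 1, "x": 0, "y": -3, "z": 0, "spin": 0},
    {"gripper": 1, "x": 0, "y": -3, "z": 0, "spin": 0},
    {"gripper": 1, "x": 0, "y": -1, "z": 0, "spin": 0},
    {"gripper": 1, "x": 0, "y": -1, "z": 0, "spin": 0},
    {"gripper": 1, "x": 0, "y": 0, "z": 0, "spin": 0},
    {"gripper": 1, "x": 0, "y": 0, "z": 0, "spin": 0},
    {"gripper": 1, "x": 0, "y": 0, "z": 0, "spin": 0},
    {"gripper": 1, "x": 0, "y": 0, "z": 0, "spin": 0},
    {"gripper": 1, "x": 0, "y": 0, "z": 0, "spin": 0},
  ],
)

```text
time: 21.6
eef_pos: [0.5211, -0.0911, 0.0548]
tcp_rot: [0.683, 0.727, 0.049, -0.05]
contact_force: [-0.4, 0.1, 0.2]
opening: 0.005
finger_force: 0.0
```

>>> step_arm(
  commands=[
    {"gripper": 1, "x": 0, "y": -1, "z": 0, "spin": 0},
    {"gripper": 1, "x": 0, "y": -1, "z": 0, "spin": 0},
    {"gripper": 1, "x": 0, "y": -1, "z": 0, "spin": 0},
    {"gripper": 1, "x": 0, "y": 0, "z": 0, "spin": 0},
    {"gripper": 1, "x": 0, "y": 0, "z": 0, "spin": 0},
    {"gripper": 1, "x": 0, "y": 0, "z": 0, "spin": 0},
    {"gripper": 1, "x": 0, "y": 0, "z": 0, "spin": 0},
    {"gripper": 1, "x": 0, "y": 0, "z": 0, "spin": 0},
    {"gripper": 1, "x": 0, "y": 0, "z": 0, "spin": 0},
    {"gripper": 1, "x": 0, "y": 0, "z": 0, "spin": 0},
  ],
)

```text
time: 22.6
eef_pos: [0.5202, -0.0913, 0.0551]
tcp_rot: [0.684, 0.727, 0.051, -0.048]
contact_force: [8.6, 1.0, -4.7]
opening: -0.002
finger_force: 3.7
```

The keeper is at its stop: 8.6 N, with the TCP at holder y ≈ 59.6 against an expected 59.5. I retreat and check.

>>> step_arm(
  commands=[
    {"gripper": 1, "x": 0, "y": 10, "z": 0, "spin": 0},
    {"gripper": 1, "x": 0, "y": 15, "z": 0, "spin": 0},
    {"gripper": 1, "x": 0, "y": 0, "z": -40, "spin": 0},
    {"gripper": 1, "x": 0, "y": 0, "z": -40, "spin": 0},
    {"gripper": 1, "x": 0, "y": 40, "z": -20, "spin": 0},
    {"gripper": 1, "x": 0, "y": 40, "z": -20, "spin": 0},
    {"gripper": 1, "x": 0, "y": 40, "z": 0, "spin": 0},
    {"gripper": 1, "x": 0, "y": 40, "z": 0, "spin": 0},
    {"gripper": 1, "x": 0, "y": 40, "z": 0, "spin": 0},
    {"gripper": 1, "x": 0, "y": 0, "z": 0, "spin": 0},
  ],
)

```text
time: 23.6
eef_pos: [0.7462, -0.0935, 0.1718]
tcp_rot: [0.683, 0.727, 0.048, -0.051]
contact_force: [0.2, 0.5, -0.6]
opening: 0.001
finger_force: 0.0
```

```bash
python3 - <<'E'
from h import *
go()
c=read_camera('scene');cv2.imwrite('pics/s8.png',cv2.resize(c['color'][180:380,100:540,::-1],None,fx=1.8,fy=1.8))
E
```

```text
tcp holder [ 51.6 285.  171.8] toolz [-0.008  0.14  -0.99 ] tool y in holder [0.    1.    0.001] yaw 93.65
```

View pics/s8.png

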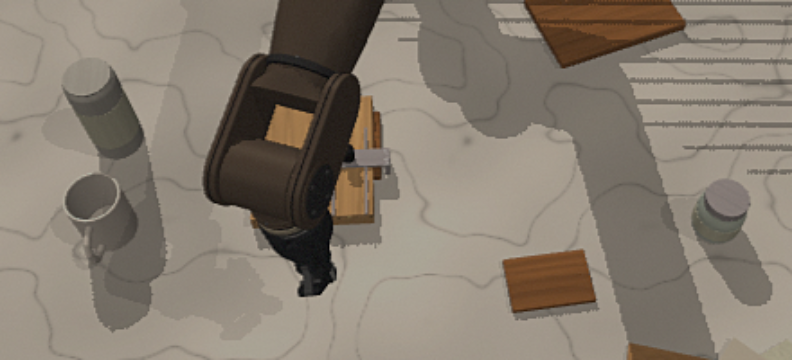

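The tongue (388,163) stands in front of the board's lip (378,115 to 378,180). The mug, jar and canister are still upright where they were.

```bash
python3 -c "
from plant import *
print(sign_off())"
```

```text
the job is handed in; nothing more can be done
None
```

I slid the middle-sized board home in the holder, closed the keeper to the end of its track in front of it, left the mug, jar and canister untouched, and handed the job in at about 24 s of the 64 s allowed.

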